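# Close the quick-release board holder on a loose circuit board

### The arm

A 7-joint arm with a two-finger parallel gripper is mounted at the origin on a cart in front of the work surface, level with it; the furniture and walls round the work are solid. World frame = base frame: x ahead of the robot, y to its left, z up, the work surface at z = 0. Lengths are in m, angles in rad, forces in N, time in s.
With the tool pointing down it reaches from about 0.35 to 0.9 m from the base axis. Payload 8.1 kg.
Tool frame: the origin (TCP) lies midway between the tips of the shut fingers; the grasp point (between the pads) lies 19 mm behind it; z points along the fingers, y is the line along which they close (so a half turn about z gives the same grasp; the last joint's range is limited). The gripper opens to 92 mm and grips with 3 to 60 N. Pads are 19 mm wide; open, the fingers measure 130 mm over their backs; the gripper's body (75 mm by 190 mm) begins 47 mm behind the grasp point.
Start: joints at [-1.345, 0.434, 0.025, 1.573, -0.012, 1.134, -0.075], TCP at [0.202, 0.592, 0.227] pointing down, gripper open.
Joint ranges: [-2.62, 2.62], [-0.44, 2.09], [-1.27, 1.32], [0.08, 2.57], [-1.32, 4.46], [0.12, 2], [-2.74, 2.74]. Speed limits (rad/s): [2.22, 2.22, 3.01, 3.01, 3.14, 3.14, 3.14].

### API

Orientations are given as a rotation vector (axis times angle).
In Python, from cell import arm gives the robot as it stands.
- The arm moves only by the tool carry_out, never from a script. Its arguments are lists of equal length, an entry for each row: "claw": the finger opening in cm, from 0 to 9.18; "delta_pos": the shift along the tool's x, y, z in cm, a list of three; "angular": the turn, a rotation vector about the tool's x, y, z in rad, a list of three. In form: {"claw": [claw, ...], "delta_pos": [[dx, dy, dz], ...], "angular": [[ax, ay, az], ...]}. A call has 1 to 20 rows; each row shifts and turns the commanded pose from where the row before left it, along the tool's axes as they then stand; what a row does not reach is not made up. A row lasts 1/10 s, in which the tool goes at most 50 mm and 8.59 degrees, less where a joint would pass 70% of its speed; a pose out of reach is approached as far as the arm can. A call with a gripper value outside its range is refused whole. The fingers move at their own pace and stop on an object; "force" is the grip in N (left out, the last holds). Time passes only in rows, so rows that do not move let the fingers close. It gives the time, the measured TCP pose, the force, the opening and the grip force at its end, in the units of the state.
- arm.observe(): the state, without advancing time (a new reading comes with each control period).
- arm.get_image(name): name is "scene" or "side" or "wrist"; returns a dict with "frame" (384x512x3 uint8, red, green, blue), "mtx" (3x3 intrinsics, pixels), "dist" ([k1, k2, p1, p2, k3] as OpenCV has them; the pictures are not rectified), "T" (4x4, takes a point from camera to world coordinates). Camera axes: x right, y down, z forward; pixel columns grow to the right and rows downward; lengths in m; the calibration is good to about 2 mm. A picture is of the moment at which its call begins. There is no depth.
- arm.sign_off(): hands the job in; it is judged then, once.
Trained networks look in a picture, given as the dict that the camera call returned (one of the last four; its "shot" number tells which), for a name from the list of things; names that differ only in an ending like _2 or _b are one class to them, and where a whole thing is asked for, a point or a joint stands for the part that bears it (a point fixed in the world has none). Each returns a list of dicts, best first, with "conf" (0 to 1); they miss things now and then, are a little off and sometimes report something else, mostly with a low value. They report only what shows in the picture. A call takes as long as a camera call. They do not tell look-alikes from the thing itself.
- arm.look_for(label, picture): "centre" ([column, row] as shares, 0 to 1, of the picture: columns of its width, rows of its height, amid what is visible of it).
- arm.trace(label, picture): "region" (384x512 bool, what is visible of it) and "centre" ([column, row] as shares, 0 to 1, of the picture: columns of its width, rows of its height, amid what is visible of it).
- arm.place_of(label, picture): "centre" ([column, row] as shares, 0 to 1, of the picture: columns of its width, rows of its height: a listed point, or the origin of a listed thing).
The state is a dict: "clock": time; "joints": joint angles; "dq": joint speeds; "joint_efforts": joint torques, N m; "position": TCP position; "ee_rot": TCP orientation; "force": force on the tool from outside, world axes, zero at the start; "ft_torque": the same for the moment, N m; "width": opening from 0.0 (shut) to 1.0 (fully open); "gripper_force": force on a finger pad.
Only numpy, scipy, OpenCV 4.12 (cv2) and the standard library are available. Lean on these libraries where they do the work, as an engineer would, in place of code of your own. Each camera call takes 0.05 s, during which the arm holds its last target. There are 200 camera calls.

### The job

A circuit board lies loose on the bed of the board holder. With a fingertip, press down the thumb pad in the middle of the sliding jaw to free its brake and, keeping it pressed, push the jaw along the bed until its ears are home against the two marked stop blocks, so that the board is caught square between the jaws; then let the pad spring back up so that the brake holds, and leave the holder. Only press and push: do not grip the jaw, force it along with its brake on, touch or lift the board, or disturb the tools lying about.

Things in the scene. Friction and masses are not known exactly. Their poses are not given: they have to be found in the camera images.
- holder: Board holder, fixed on the cutting mat (3 mm thick), turned by up to about 0.4 rad: a grey-painted bed 110 x 280 mm, its top 14 mm above its underside, slotted along its middle. Origin: centre of its underside, on the mat; x across the bed, y along it towards the fixed jaw, z up. The sliding jaw moves along +y.
- fixed_face (a point): Middle of the fixed jaw's black face, 22 mm above the mat, at holder y = +118 mm; the face looks to -y, is 100 mm wide, its top 31 mm above the mat. This and the sliding jaw's face have a lip along the top that overhangs 3.5 mm, its underside 13 mm above the bed.
- jaw (a joint): Sliding jaw's place along the holder's +y, m: 0 = farthest from the fixed jaw, 0.065 = ears on the stop blocks (hard stop). Its face is at holder y = -45 mm + value. Carriage behind it: 84 x 62 mm, top 28 mm above the mat; ears 128 mm wide over all. Freed, it slides with 1 to 2 N; with the brake on it holds about 25 N. Starts between 0 and 0.04.
- release (a joint): How far the thumb pad is pressed down, m: 0 = up, brake on; 0.0055 = bottom of its travel. The press builds up to about 7 N at 0.003, where the brake is fully free, and is about 8 N at the bottom, where it stops hard. It springs up when let go.
- thumb_pad (a point): Centre of the thumb pad's top, 37 mm above the mat when up; moves with jaw and pad. Grey pad in the carriage's middle, 50 mm across x 46 mm along the travel, 9 mm proud of the carriage. A rounded cross ridge 4 mm high stands at its front and rear edge, with 37 mm of flat ribbed top between them for a fingertip, which may push on the front ridge.
- stop_mark (a point): On the holder's centre line, 25 mm above the mat, level with the rear faces (holder y = +12 mm) of the two steel stop blocks: 11 x 16 mm, 25 mm high, just outside the bed's edges at x = +-60 mm, a dark line on each top. The jaw's ears stop here with their front edge, 31 mm ahead of the centre of the thumb pad.
- pcb: Green circuit board 96 x 102 mm, 22 mm high with its parts, 70 g, loose on four 8 mm standoffs on the bed between the jaws. Origin: centre of its underside; its x axis (96 mm) lies along the holder's y. It starts 3 to 12 mm short of the fixed jaw, up to 0.05 rad askew; the sliding jaw pushes it home. At the stop 98 mm lie between the jaw faces.
- screwdriver: Bystander: screwdriver with a thick handle, 158 mm long, 21 mm thick, on the desk on the robot's side of the holder. Origin: centre of its underside.
- cutters: Bystander: side cutters, 41 x 111 x 10 mm, on the desk to the right of the holder. Origin: centre of the underside.
- tub: Bystander: round tub with a lid, 51 mm wide, 41 mm high, on the desk to the right of the holder. Origin: centre of the underside.
Mind the look-alikes: they are no part of the job. Of the things that look like the pcb, the larger one is meant.

How it is judged:
By the outcome, as a careful person would: the job done as asked, in the order asked, and still so for the second after the job is handed in, with the robot touching nothing.
It also fails if it takes over 38 s, if anything falls off the work surface, if the arm or the gripper's body presses on something with over 40 N, if the wrist force passes 120 N, or if a joint passes its speed limit or range.

## Working session

There is one attempt and no reset: what is moved stays moved. The work goes in short steps, Python scripts to look and compute and a tool call to move; the robot and the scene stay as the last step left them, time stands still between calls to the robot, and variables do not carry over. Pictures are saved under pics/ and viewed, at most 10 in all, crops included, and the job is handed in when it is done.

Besides the shell and the picture viewer there is one more tool, called after "Emit:" as name(argument=value, ...) on one line, values as JSON. carry_out: Moves the arm, as the interface text tells. Its arguments: {"type":"object","properties":{"claw":{"type":"array","items":{"type":"number"}},"delta_pos":{"type":"array","items":{"type":"array","items":{"type":"number"}}},"angular":{"type":"array","items":{"type":"array","items":{"type":"number"}}},"force":{"type":"number"}},"required":["claw","delta_pos","angular"]}

```bash
mkdir -p pics
cat > h.py <<'E'
import numpy as np, cv2
from cell import arm
def ray(im,px):
    p=cv2.undistortPoints(np.array([[px]],float),np.array(im["mtx"]),np.array(im["dist"]))[0,0]
    T=np.array(im["T"]); d=T[:3,:3]@[p[0],p[1],1]; return T[:3,3],d/np.linalg.norm(d)
def atz(im,px,z):
    o,d=ray(im,px); return o+d*(z-o[2])/d[2]
def tri(obs):
    A=np.zeros((3,3));b=np.zeros(3)
    for im,px in obs:
        o,d=ray(im,px);P=np.eye(3)-np.outer(d,d);A+=P;b+=P@o
    x=np.linalg.solve(A,b)
    return x,[float(np.linalg.norm(np.cross(x-ray(i,p)[0],ray(i,p)[1]))) for i,p in obs]
def proj(im,X):
    T=np.linalg.inv(np.array(im["T"]));r=cv2.Rodrigues(T[:3,:3])[0]
    return cv2.projectPoints(np.array(X,float).reshape(-1,1,3),r,T[:3,3],np.array(im["mtx"]),np.array(im["dist"]))[0][:,0]
def save(im,n): cv2.imwrite("pics/"+n+".png",np.ascontiguousarray(im["frame"][:,:,::-1]))
E
python3 - <<'E'
from h import *
np.set_printoptions(precision=4,suppress=True)
s=arm.observe();print(s["clock"],s["position"],s["ee_rot"],s["force"],s["width"])
S=[arm.get_image(n) for n in ("scene","side","wrist")]
a=np.hstack([S[0]["frame"],S[1]["frame"]]);
for n,i in zip(("scene","side","wrist"),S): save(i,n+"0")
for l in ("holder","fixed_face","thumb_pad","stop_mark","pcb","screwdriver","cutters","tub"):
    for n,i in zip("SDW",S):
        print(l,n,[(np.round(np.array(d["centre"])*[512,384],1).tolist(),round(d["conf"],2)) for d in arm.place_of(l,i)][:4])
E
```

```text
0.0 [0.2017 0.591  0.2259] [-0.5142 -3.0991  0.0025] [ 0.4409 -0.2503 -0.7961] 1.0008995844085278
holder S [([230.7, 208.4], 0.66)]
holder D [([281.5, 201.7], 0.81)]
holder W []
fixed_face S [([207.7, 217.5], 0.19)]
fixed_face D [([279.4, 192.9], 0.69), ([252.6, 175.9], 0.68)]
fixed_face W []
thumb_pad S [([243.8, 187.7], 0.75)]
thumb_pad D [([297.7, 197.4], 0.88)]
thumb_pad W []
stop_mark S [([224.7, 204.0], 0.72)]
stop_mark D [([280.6, 193.1], 0.76)]
stop_mark W []
pcb S [([131.3, 247.0], 0.73), ([206.7, 214.4], 0.54)]
pcb D [([268.6, 189.1], 0.87), ([226.9, 170.3], 0.55), ([250.8, 175.6], 0.24)]
pcb W []
screwdriver S [([271.7, 256.6], 0.73)]
screwdriver D []
screwdriver W []
cutters S [([356.7, 205.2], 0.79)]
cutters D [([302.2, 292.1], 0.58)]
cutters W []
tub S [([298.6, 180.9], 0.61)]
tub D [([365.6, 251.9], 0.92)]
tub W []
```

View pics/scene0.png

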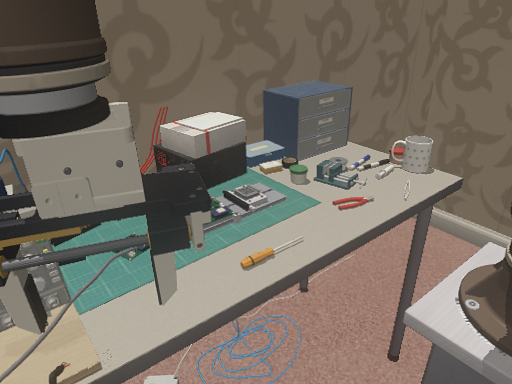

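View pics/side0.png

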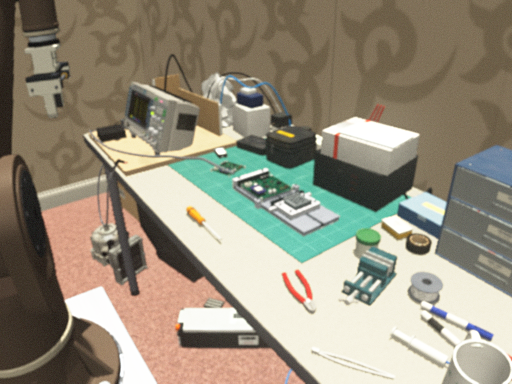

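Run:
```python
from h import *
np.set_printoptions(precision=4,suppress=True)
S=arm.get_image("scene");D=arm.get_image("side")
for n,a,b in (("holder",(230.7,208.4),(281.5,201.7)),("pad",(243.8,187.7),(297.7,197.4)),("stop",(224.7,204),(280.6,193.1)),("pcb",(206.7,214.4),(268.6,189.1)),("fixed",(207.7,217.5),(252.6,175.9))):
    print(n,*tri([(S,a),(D,b)]))
print(np.array(S["T"])[:3,3],np.array(D["T"])[:3,3])
```

```text
holder [0.6073 0.1944 0.0106] [0.0016259288441532408, 0.0016259288441532627]
pad [0.6168 0.1443 0.0449] [0.0014049560025982052, 0.001404956002598111]
stop [0.6138 0.2072 0.0258] [0.002665943232237759, 0.002665943232237902]
pcb [0.6151 0.2585 0.0149] [0.002610599582302547, 0.0026105995823023044]
fixed [0.5764 0.2818 0.0439] [0.013201148279590628, 0.013201148279590565]
[-0.0686  0.6286  0.4557] [ 0.0587 -0.489   0.5063]
```

The side view shows the holder at (285,203). The pad is at (297,197), the large green board at (265,185) and a smaller look-alike board at (228,168). The scene view is mostly blocked by the arm. Next I'll bring the wrist camera above the holder.

Emit:
carry_out(claw=[0, 0, 0, 0, 0, 0, 0, 0, 0, 0, 0, 0, 0, 0], delta_pos=[[-3.17, -2.25, -0.67], [-3.17, -2.25, -0.67], [-3.17, -2.25, -0.67], [-3.17, -2.25, -0.67], [-3.17, -2.25, -0.67], [-3.17, -2.25, -0.67], [-3.17, -2.25, -0.67], [-3.17, -2.25, -0.67], [-3.17, -2.25, -0.67], [-3.17, -2.25, -0.67], [-3.17, -2.25, -0.67], [-3.17, -2.25, -0.67], [-3.17, -2.25, -0.67], [-3.17, -2.25, -0.67]], angular=[[0, 0, 0], [0, 0, 0], [0, 0, 0], [0, 0, 0], [0, 0, 0], [0, 0, 0], [0, 0, 0], [0, 0, 0], [0, 0, 0], [0, 0, 0], [0, 0, 0], [0, 0, 0], [0, 0, 0], [0, 0, 0]])

```text
clock: 2.85
position: [0.5208, 0.1487, 0.3211]
ee_rot: [0.514, 3.099, 0.001]
force: [-0.5, 0.7, -0.5]
width: 0.008
gripper_force: 0.0
```

Emit:
carry_out(claw=[0, 0, 0, 0, 0, 0, 0, 0, 0, 0], delta_pos=[[0, 0, 0], [0, 0, 0], [0, 0, 0], [0, 0, 0], [0, 0, 0], [0, 0, 0], [0, 0, 0], [0, 0, 0], [0, 0, 0], [0, 0, 0]], angular=[[0, 0, 0.138], [0, 0, 0.138], [0, 0, 0.138], [0, 0, 0.138], [0, 0, 0.138], [0, 0, 0.138], [0, 0, 0.138], [0, 0, 0.138], [0, 0, 0.138], [0, 0, 0]])

```text
clock: 3.85
position: [0.5201, 0.1502, 0.3206]
ee_rot: [2.224, 2.219, 0.0]
force: [-0.2, -0.0, -0.8]
width: 0.005
gripper_force: 0.0
```

Run:
```python
from h import *
np.set_printoptions(precision=4,suppress=True)
s=arm.observe();print(s["clock"],s["position"],s["ee_rot"],s["force"],s["width"],s["joints"])
S=[arm.get_image(n) for n in ("scene","side","wrist")]
for n,i in zip(("scene","side","wrist"),S): save(i,n+"1")
print(np.array(S[2]["T"]))
for l in ("holder","fixed_face","thumb_pad","stop_mark","pcb"):
    for n,i in zip("SDW",S):
        print(l,n,[(np.round(np.array(d["centre"])*[512,384],1).tolist(),round(d["conf"],2)) for d in arm.place_of(l,i)][:4])
```

```text
3.85 [0.5201 0.1502 0.3206] [2.2238 2.219  0.0001] [-0.2338 -0.0481 -0.8422] 0.0050559739736346036 [-0.7623  0.2359  0.4864  1.6601 -0.1145  1.2739 -0.2559]
[[ 1.      0.0027 -0.0005  0.5199]
 [ 0.0024 -0.9646 -0.2636  0.2207]
 [-0.0012  0.2636 -0.9646  0.4781]
 [ 0.      0.      0.      1.    ]]
holder S [([231.9, 207.9], 0.63)]
holder D [([280.3, 201.4], 0.56)]
holder W [([313.5, 131.3], 0.55)]
fixed_face S [([184.6, 215.9], 0.6)]
fixed_face D [([250.3, 178.0], 0.74), ([281.6, 201.6], 0.37)]
fixed_face W [([321.7, 53.2], 0.84)]
thumb_pad S [([243.5, 187.4], 0.55)]
thumb_pad D [([296.7, 202.1], 0.66)]
thumb_pad W [([315.4, 169.3], 0.89)]
stop_mark S [([226.5, 203.8], 0.75)]
stop_mark D [([279.0, 192.3], 0.62), ([369.0, 252.7], 0.45)]
stop_mark W [([315.9, 122.2], 0.96), ([318.0, 53.2], 0.62), ([314.4, 131.9], 0.61)]
pcb S [([129.8, 249.2], 0.79), ([206.6, 215.1], 0.58)]
pcb D [([264.5, 187.5], 0.81), ([227.4, 170.2], 0.52)]
pcb W [([313.2, 90.5], 0.58)]
```

View pics/wrist1.png

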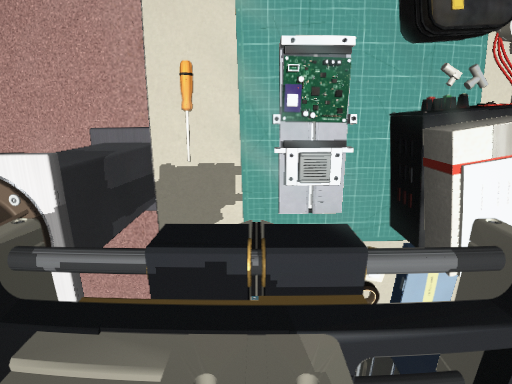

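The wrist view shows the fixed jaw at the top (318,42), the board at (315,88) and the stop blocks at (277,119) and (354,119). The thumb pad is at (315,167), nearly square to the world axes. I'll enlarge it and compute positions.

Run:
```python
from h import *
np.set_printoptions(precision=4,suppress=True)
W=arm.get_image("wrist");S=arm.get_image("scene");D=arm.get_image("side")
c=W["frame"][25:225,250:380,::-1]
cv2.imwrite("pics/crop1.png",cv2.resize(c,None,fx=3,fy=3,interpolation=cv2.INTER_CUBIC))
for n,p,z in (("fixed",(321.7,53.2),.025),("pad",(315.4,169.3),.040),("stop",(315.9,122.2),.028),("holder",(313.5,131.3),.003),("pcb",(313.2,90.5),.025)): print(n,atz(W,p,z))
print(tri([(W,(315.4,169.3)),(S,(243.5,187.4)),(D,(297.2,200))]))
print(tri([(W,(315.9,122.2)),(S,(226,203.9)),(D,(279.5,192.5))]))
```

```text
fixed [0.6182 0.3128 0.025 ]
pad [0.6136 0.1387 0.04  ]
stop [0.6132 0.2112 0.028 ]
holder [0.6151 0.1959 0.003 ]
pcb [0.6075 0.2589 0.025 ]
(array([0.6146, 0.1417, 0.043 ]), [0.0028714772100918128, 0.00610337960467861, 0.004373644067032624])
(array([0.6114, 0.2087, 0.0276]), [0.0031756064905801985, 0.0050045410729721, 0.00260490121121977])
```

View pics/crop1.png

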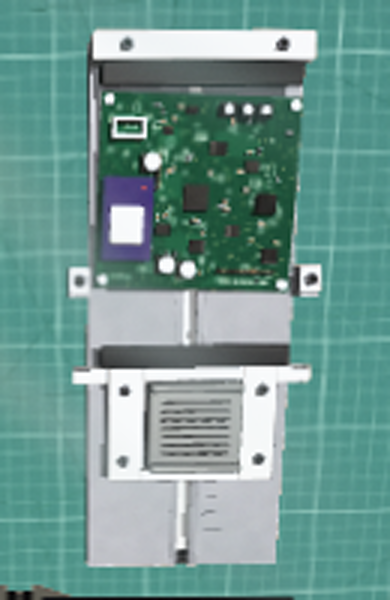

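The close crop shows the big board, the stop blocks at crop (78,282) and (310,279), and the jaw with its ears on line y≈375. The ribbed pad is centred at crop (195,427), which is pixel (315,167). The smaller look-alike board at side pixel (228,168) is excluded. I'll fit the holder pose from the corners.

Run:
```python
from h import *
from scipy.optimize import least_squares
np.set_printoptions(precision=4,suppress=True)
W=arm.get_image("wrist")
m=[(-55,-140,14,88,563),(55,-140,14,274.5,566),(-65.5,12,25,68,297),(65.5,12,25,322,294),(-65.5,28,25,70,267),(65.5,28,25,321,264)]
m=np.array(m,float);px=m[:,3:]/3+[250,25]
def w(p,q):
    c,s=np.cos(p[2]),np.sin(p[2]);q=np.array(q,float)/1000
    return np.c_[p[0]+c*q[:,0]-s*q[:,1],p[1]+s*q[:,0]+c*q[:,1],.003+q[:,2]]
f=lambda p:(proj(W,w(p,m[:,:3]))-px).ravel()
r=least_squares(f,[.612,.197,0]);print(r.x,r.fun.reshape(-1,2))
x=r.x
def h(P): d=P[:2]-x[:2];c,s=np.cos(x[2]),np.sin(x[2]);return np.array([c*d[0]+s*d[1],-s*d[0]+c*d[1]])*1e3
for n,p,z in (("pad TL",(148,381),.040),("pad TR",(242,379),.04),("pad BL",(148,470),.040),("pad BR",(240,472),.040),("earL",(74,369),.028),("earR",(311,367),.028),("carr BL",(106,478),.028+.003),("carr BR",(271,480),.031)):
    print(n,h(atz(W,np.array(p)/3+[250,25],z)))
print("net pad",h(atz(W,(315.4,169.3),.04)))
```

```text
[0.6124 0.197  0.0118] [[-0.4795  0.9946]
 [ 0.3328 -0.9197]
 [ 0.6739  0.0175]
 [-0.7927  0.4497]
 [ 0.0108 -0.528 ]
 [ 0.2233 -0.0133]]
pad TL [-25.6728 -30.6811]
pad TR [ 23.3899 -30.1004]
pad BL [-24.4838 -78.0963]
pad BR [ 24.957  -79.8005]
earL [-63.3552 -25.3766]
earR [ 63.4754 -25.4567]
carr BL [-45.9225 -84.3895]
carr BR [ 44.758  -86.6553]
net pad [  0.52   -58.3172]
```

Emit:
carry_out(claw=[0, 0, 0, 0, 0, 0, 0, 0], delta_pos=[[-0.07, 1.55, 3.1], [-0.07, 1.55, 3.1], [-0.07, 1.55, 3.1], [-0.07, 1.55, 3.1], [-0.07, 1.55, 3.1], [-0.07, 1.55, 3.1], [0, 0, 0], [0, 0, 0]], angular=[[0, 0, -0.012], [0, 0, 0], [0, 0, 0], [0, 0, 0], [0, 0, 0], [0, 0, 0], [0, 0, 0], [0, 0, 0]])

```text
clock: 5.75
position: [0.6128, 0.1465, 0.1344]
ee_rot: [-2.208, -2.234, 0.002]
force: [0.6, -0.1, 0.2]
width: 0.001
gripper_force: 0.0
```

Run:
```python
from h import *
np.set_printoptions(precision=4,suppress=True)
s=arm.observe();print(s["clock"],s["position"],s["ee_rot"],s["force"],s["width"])
W=arm.get_image("wrist");save(W,"wrist2")
x=np.array([.6124,.197,.0118])
def h(P): d=P[:2]-x[:2];c,s=np.cos(x[2]),np.sin(x[2]);return np.array([c*d[0]+s*d[1],-s*d[0]+c*d[1]])*1e3
for l,z in (("thumb_pad",.04),("stop_mark",.028),("fixed_face",.025),("holder",.003)):
    for d in arm.place_of(l,W): 
        p=np.array(d["centre"])*[512,384]; print(l,p,d["conf"],h(atz(W,p,z)))
print("TCP proj",proj(W,s["position"]))
```

```text
5.75 [0.6128 0.1465 0.1344] [-2.2082 -2.234   0.0023] [ 0.5893 -0.0969  0.2287] 0.0007987727034697259
thumb_pad [255.2832 197.9136] 0.8 [ -1.2753 -54.1549]
stop_mark [255.5904 123.9168] 0.76 [-0.874  12.8292]
holder [257.6896 136.8192] 0.85 [ 1.1178 -0.646 ]
TCP proj [[256.2591 236.0762]]
```

View pics/wrist2.png

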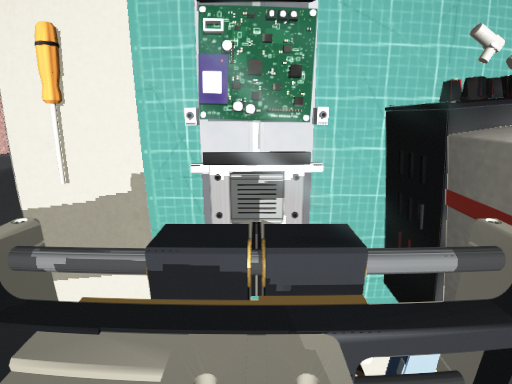

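The close view shows the pad at (231–284, 172–220), the ears' front line at row ≈166 (x 190–323) and the stop blocks at (191,116) and (322,116). Everything agrees with the fit. Next I'll check heights by triangulation.

Run:
```python
from h import *
np.set_printoptions(precision=4,suppress=True)
W=arm.get_image("wrist")
W1=dict(W);s=None
T1=np.array([[1,.0027,-.0005,.5199],[.0024,-.9646,-.2636,.2207],[-.0012,.2636,-.9646,.4781],[0,0,0,1]]);W1["T"]=T1
c=lambda a,b:(a/3+250,b/3+25)
x=np.array([.6124,.197,.0118])
def h(P): d=P[:2]-x[:2];k,s=np.cos(x[2]),np.sin(x[2]);return np.r_[np.array([k*d[0]+s*d[1],-s*d[0]+k*d[1]]),P[2]-.003]*1e3
for n,a,b in (("pad",c(194.5,425.5),(257,196)),("padnet",(315.4,169.3),(255.3,197.9)),("earL",c(74,369),(190.5,164)),("earR",c(311,367),(323,164)),("stopL",c(78,282),(191,116)),("stopR",c(311,279),(322,116))):
    X,e=tri([(W1,a),(W,b)]);print(n,X,h(X),e[0])
g=cv2.resize(W["frame"][100:250,180:335,::-1],None,fx=3.5,fy=3.5,interpolation=cv2.INTER_CUBIC);cv2.imwrite("pics/crop2.png",g)
```

```text
pad [0.6146 0.1416 0.029 ] [  1.5655 -55.4414  25.9639] 0.00034889106745783006
padnet [0.6136 0.1401 0.0356] [  0.545  -56.8616  32.6034] 0.0018601667623130403
earL [0.5494 0.1713 0.0227] [-63.3083 -25.0028  19.7411] 0.000654071430542374
earR [0.6806 0.1718 0.0146] [ 67.8799 -25.9773  11.6464] 0.00010802581702282977
stopL [0.551  0.2167 0.0195] [-61.1227  20.4725  16.4612] 0.0006478341658616803
stopR [0.6759 0.2188 0.017 ] [63.7349 21.0451 13.9621] 7.585158395625628e-05
```

View pics/crop2.png

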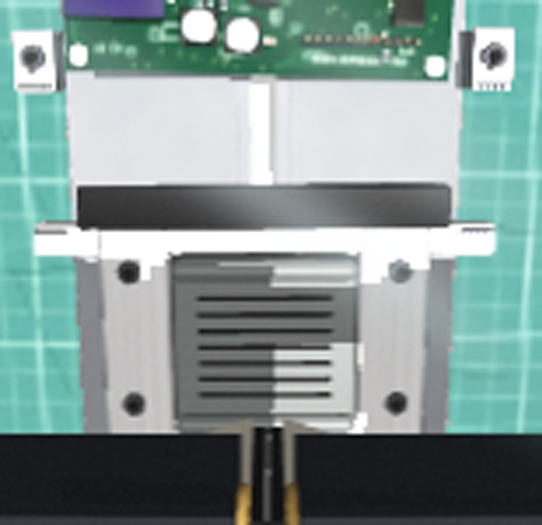

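Emit:
carry_out(claw=[0, 0, 0, 0, 0, 0, 0, 0, 0, 0], delta_pos=[[0, 0, 2.5], [0, 0, 2.5], [0, 0, 2.0], [0, 0, 1.0], [0, 0, 0.5], [0, 0, 0.4], [0, 0, 0.2], [0, 0, 0], [0, 0, 0], [0, 0, 0]], angular=[[0, 0, 0], [0, 0, 0], [0, 0, 0], [0, 0, 0], [0, 0, 0], [0, 0, 0], [0, 0, 0], [0, 0, 0], [0, 0, 0], [0, 0, 0]])

```text
clock: 7.05
position: [0.6134, 0.1469, 0.044]
ee_rot: [2.208, 2.234, 0.001]
force: [-0.3, 0.0, -0.3]
width: 0.005
gripper_force: 0.0
```

Emit:
carry_out(claw=[0, 0, 0, 0, 0], delta_pos=[[0, 0, 0.2], [0, 0, 0.2], [0, 0, 0.2], [0, 0, 0], [0, 0, 0]], angular=[[0, 0, 0], [0, 0, 0], [0, 0, 0], [0, 0, 0], [0, 0, 0]])

```text
clock: 7.55
position: [0.6134, 0.1469, 0.0379]
ee_rot: [2.208, 2.235, 0.001]
force: [-0.3, -0.1, 7.6]
width: 0.004
gripper_force: 3.5
```

Emit:
carry_out(claw=[0, 0, 0, 0], delta_pos=[[0, 0, 0.1], [0, 0, 0.05], [0, 0, 0], [0, 0, 0]], angular=[[0, 0, 0], [0, 0, 0], [0, 0, 0], [0, 0, 0]])

```text
clock: 7.95
position: [0.6134, 0.1469, 0.0366]
ee_rot: [2.208, 2.235, 0.001]
force: [-2.1, 0.1, 7.1]
width: -0.001
gripper_force: 3.7
```

Emit:
carry_out(claw=[0, 0, 0, 0, 0, 0, 0, 0], delta_pos=[[0.1, 0, 0], [0.15, 0, 0], [0.2, 0, 0], [0.2, 0, 0], [0.2, 0, 0], [0.15, 0, 0], [0, 0, 0], [0, 0, 0]], angular=[[0, 0, 0], [0, 0, 0], [0, 0, 0], [0, 0, 0], [0, 0, 0], [0, 0, 0], [0, 0, 0], [0, 0, 0]])

```text
clock: 8.75
position: [0.6132, 0.1569, 0.0365]
ee_rot: [2.208, 2.235, 0.001]
force: [-2.1, -0.4, 8.4]
width: 0.006
gripper_force: 3.7
```

Run:
```python
from h import *
np.set_printoptions(precision=4,suppress=True)
s=arm.observe();print(s["position"],s["force"])
W=arm.get_image("wrist")
cv2.imwrite("pics/crop3.png",cv2.resize(W["frame"][0:300,80:430,::-1],None,fx=2,fy=2,interpolation=cv2.INTER_CUBIC))
```

```text
[0.6132 0.1569 0.0365] [-2.0798 -0.4407  8.4495]
```

View pics/crop3.png

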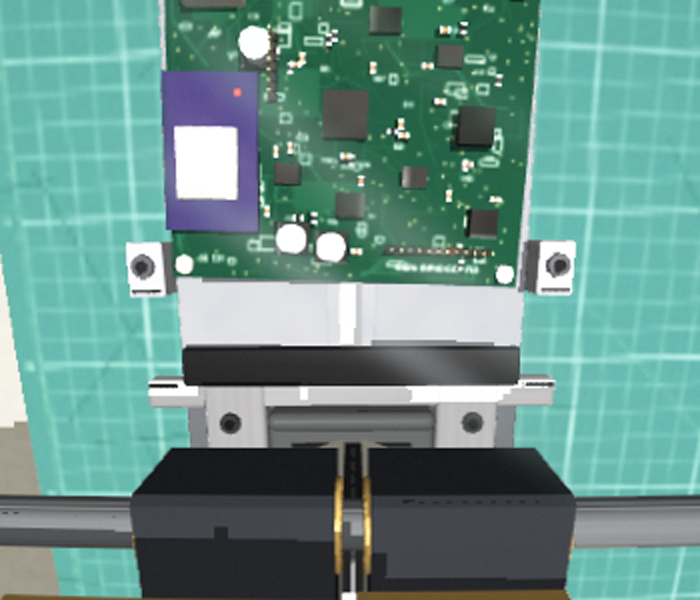

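The crop shows the fingertips near the pad's middle (crop 350,450), the ears' front edge at crop row ≈378 and the stop blocks' rear at row ≈295. Now I'll work out how far the jaw has moved.

```bash
cat >> h.py <<'E'
x=np.array([.6124,.197,.0118])
def h(P): d=P[:2]-x[:2];k,s=np.cos(x[2]),np.sin(x[2]);return np.array([k*d[0]+s*d[1],-s*d[0]+k*d[1]])*1e3
E
python3 - <<'E'
from h import *
W=arm.get_image("wrist");c=lambda a,b:(80+a/2,b/2)
for n,p in (("earL",c(149,379)),("earR",c(554,377)),("stopL",c(129,295)),("stopR",c(575,294)),("stopLf",c(127,242)),("pcbBL",c(175,281)),("pcbBR",c(515,289))): print(n,h(atz(W,p,.028)))
print("tcp",h(np.array(arm.observe()["position"])))
E
```

```text
earL [-62.28431168 -13.05665253]
earR [ 62.27108873 -12.60678502]
stopL [-65.93269316  12.71945618]
stopR [66.34737879 12.80083495]
stopLf [-65.06139234  28.0739584 ]
pcbBL [-51.75228924  16.68672112]
pcbBR [48.22553552 14.15735254]
tcp [  0.33749813 -40.17875709]
```

Emit:
carry_out(claw=[0, 0, 0, 0, 0, 0, 0, 0, 0, 0, 0], delta_pos=[[0.1, 0, 0], [0.2, 0, 0], [0.2, 0, 0], [0.25, 0, 0], [0.25, 0, 0], [0.25, 0, 0], [0.25, 0, 0], [0.25, 0, 0], [0.2, 0, 0], [0.15, 0, 0], [0, 0, 0]], angular=[[0, 0, 0], [0, 0, 0], [0, 0, 0], [0, 0, 0], [0, 0, 0], [0, 0, 0], [0, 0, 0], [0, 0, 0], [0, 0, 0], [0, 0, 0], [0, 0, 0]])

```text
clock: 9.95
position: [0.6129, 0.1778, 0.0365]
ee_rot: [2.208, 2.235, 0.0]
force: [-1.9, -0.6, 6.3]
width: 0.005
gripper_force: 3.7
```

Emit:
carry_out(claw=[0, 0, 0, 0, 0], delta_pos=[[0.1, 0, 0], [0.1, 0, 0], [0.1, 0, 0], [0, 0, 0], [0, 0, 0]], angular=[[0, 0, 0], [0, 0, 0], [0, 0, 0], [0, 0, 0], [0, 0, 0]])

```text
clock: 10.45
position: [0.6128, 0.1805, 0.0365]
ee_rot: [2.208, 2.234, 0.0]
force: [-2.1, -1.4, 7.2]
width: 0.007
gripper_force: 3.7
```

Emit:
carry_out(claw=[0, 0, 0, 0], delta_pos=[[0.1, 0, 0], [0.1, 0, 0], [0, 0, 0], [0, 0, 0]], angular=[[0, 0, 0], [0, 0, 0], [0, 0, 0], [0, 0, 0]])

```text
clock: 10.85
position: [0.6128, 0.1825, 0.0365]
ee_rot: [2.208, 2.234, 0.0]
force: [-1.8, -2.1, 7.5]
width: 0.001
gripper_force: 3.7
```

Run:
```python
from h import *
np.set_printoptions(precision=4,suppress=True)
s=arm.observe();print(s["position"],s["force"],h(np.array(s["position"])))
W=arm.get_image("wrist")
cv2.imwrite("pics/crop4.png",cv2.resize(W["frame"][0:300,80:430,::-1],None,fx=2,fy=2,interpolation=cv2.INTER_CUBIC))
```

```text
[0.6128 0.1825 0.0365] [-1.7681 -2.1143  7.4988] [  0.2421 -14.5105]
```

View pics/crop4.png

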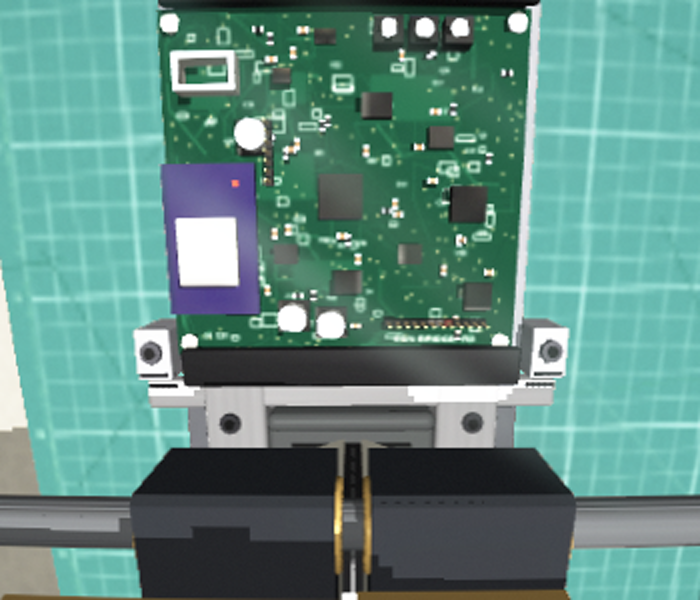

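The ears (crop row ≈379) are now level with the stop blocks' rear faces (row ≈378). I'll push gently until the force rises against the hard stop.

Emit:
carry_out(claw=[0, 0, 0, 0], delta_pos=[[0.1, 0, 0], [0.1, 0, 0], [0, 0, 0], [0, 0, 0]], angular=[[0, 0, 0], [0, 0, 0], [0, 0, 0], [0, 0, 0]])

```text
clock: 11.3
position: [0.6128, 0.1831, 0.0364]
ee_rot: [2.209, 2.233, -0.002]
force: [-1.1, -4.5, 7.0]
width: 0.002
gripper_force: 3.7
```

Emit:
carry_out(claw=[0, 0, 0, 0], delta_pos=[[0.1, 0, 0], [0.1, 0, 0], [0, 0, 0], [0, 0, 0]], angular=[[0, 0, 0], [0, 0, 0], [0, 0, 0], [0, 0, 0]])

```text
clock: 11.7
position: [0.6132, 0.1847, 0.0365]
ee_rot: [2.209, 2.232, -0.001]
force: [-1.3, -5.3, 6.8]
width: 0.007
gripper_force: 3.7
```

Run:
```python
from h import *
np.set_printoptions(precision=4,suppress=True)
s=arm.observe();print(s["position"],s["force"],h(np.array(s["position"])))
W=arm.get_image("wrist")
f=W["frame"][:,:,::-1]
a=np.hstack([f[145:215,140:200],f[145:215,315:375]])
cv2.imwrite("pics/crop5.png",cv2.resize(a,None,fx=6,fy=6,interpolation=cv2.INTER_CUBIC))
```

```text
[0.6132 0.1847 0.0365] [-1.3327 -5.2505  6.8097] [  0.637 -12.306]
```

View pics/crop5.png

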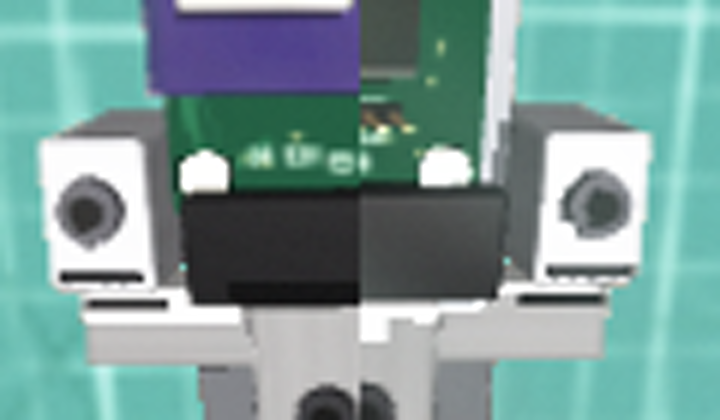

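Both ears sit against the blocks (crop x≈130 and 560, row ≈290) with no visible gap, and the fingertip slipped at 5 N. I'll move on to the ridge for one firm check.

Emit:
carry_out(claw=[0, 0, 0, 0, 0], delta_pos=[[0.1, 0, 0], [0.1, 0, 0], [0.05, 0, 0], [0, 0, 0], [0, 0, 0]], angular=[[0, 0, 0], [0, 0, 0], [0, 0, 0], [0, 0, 0], [0, 0, 0]])

```text
clock: 12.25
position: [0.6135, 0.1867, 0.0366]
ee_rot: [2.209, 2.231, -0.001]
force: [-0.7, -6.7, 7.2]
width: 0.007
gripper_force: 4.2
```

Emit:
carry_out(claw=[0, 0, 0, 0], delta_pos=[[0.1, 0, 0], [0.1, 0, 0], [0, 0, 0], [0, 0, 0]], angular=[[0, 0, 0], [0, 0, 0], [0, 0, 0], [0, 0, 0]])

```text
clock: 12.65
position: [0.6134, 0.1872, 0.0365]
ee_rot: [2.209, 2.229, -0.003]
force: [-0.9, -9.7, 7.7]
width: 0.006
gripper_force: 6.4
```

Emit:
carry_out(claw=[0, 0, 0, 0, 0, 0, 0, 0, 0, 0], delta_pos=[[-0.1, 0, 0], [-0.1, 0, 0], [0, 0, 0], [0, 0, -0.1], [0, 0, -0.2], [0, 0, -0.2], [0, 0, -0.3], [0, 0, -0.4], [0, 0, -0.5], [0, 0, 0]], angular=[[0, 0, 0], [0, 0, 0], [0, 0, 0], [0, 0, 0], [0, 0, 0], [0, 0, 0], [0, 0, 0], [0, 0, 0], [0, 0, 0], [0, 0, 0]])

```text
clock: 13.65
position: [0.6131, 0.1899, 0.0539]
ee_rot: [2.208, 2.235, 0.002]
force: [-0.9, 0.2, 1.1]
width: 0.005
gripper_force: 0.0
```

Emit:
carry_out(claw=[0, 0, 0, 0, 0, 0, 0, 0], delta_pos=[[0, 0, -2], [0, 0, -3], [0, 0, -3], [0, 0, -3], [-2, 0, -3], [-3, 0, -1], [0, 0, 0], [0, 0, 0]], angular=[[0, 0, 0], [0, 0, 0], [0, 0, 0], [0, 0, 0], [0, 0, 0], [0, 0, 0], [0, 0, 0], [0, 0, 0]])

```text
clock: 14.45
position: [0.6133, 0.1389, 0.2034]
ee_rot: [-2.21, -2.233, -0.001]
force: [-0.0, 0.8, -0.5]
width: 0.008
gripper_force: 0.0
```

Run:
```python
from h import *
np.set_printoptions(precision=4,suppress=True)
s=arm.observe();print(s["clock"],s["position"],s["force"])
W=arm.get_image("wrist")
for l,z in (("thumb_pad",.04),("stop_mark",.028)):
    for d in arm.place_of(l,W)[:2]:
        p=np.array(d["centre"])*[512,384]; print(l,p,d["conf"],h(atz(W,p,z)))
cv2.imwrite("pics/crop6.png",cv2.resize(W["frame"][0:240,150:400,::-1],None,fx=2.5,fy=2.5,interpolation=cv2.INTER_CUBIC))
```

```text
14.45 [0.6133 0.1389 0.2034] [-0.0046  0.7619 -0.4507]
thumb_pad [256.6144 144.9984] 0.89 [  0.754  -19.5588]
stop_mark [254.8224 118.3872] 0.67 [-1.2138  9.7095]
```

View pics/crop6.png

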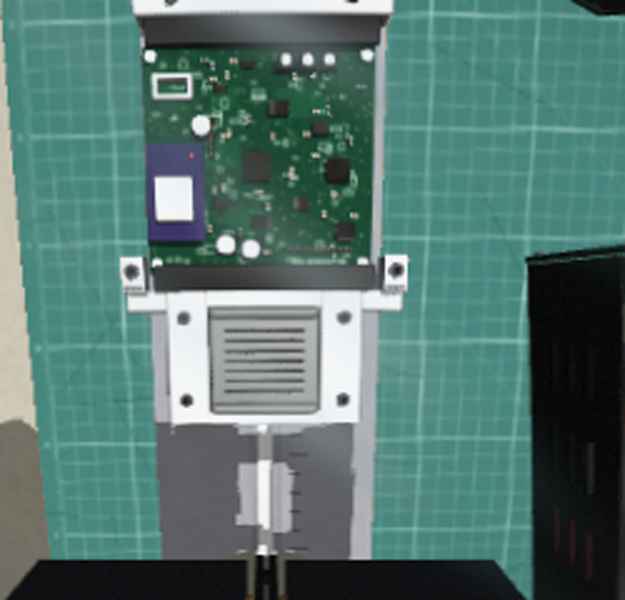

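The ears rest on both stop blocks (crop 132,290 and 395,287). The board sits square between the jaws, and the pad is up at holder y ≈ -19.5 mm, where -19 is expected. The arm is clear, so I'll hand in.

```bash
python3 -c "
from cell import arm
print(arm.sign_off())"
```

```text
the job is handed in; nothing more can be done
None
```

The jaw is home against both stop blocks with the board square between the jaws, the thumb pad is back up with the arm clear of the holder, and the job was handed in at about 14.5 s of the 38 s allowed.

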